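# Release the slotted transport lock of the left bench centrifuge

### The arm

A 6-joint arm with a two-finger parallel gripper is mounted at the origin on the work surface. World frame = base frame: x ahead of the robot, y to its left, z up, the work surface at z = 0. Lengths are in mm, angles in rad, forces in N, time in s.
With the tool pointing down it reaches from about 275 to 750 mm from the base axis. Payload 10.2 kg.
Tool frame: the origin (TCP) lies midway between the tips of the shut fingers; the grasp point (between the pads) lies 19 mm behind it; z points along the fingers, y is the line along which they close (so a half turn about z gives the same grasp; the last joint's range is limited). The gripper opens to 85 mm and grips with 20 to 120 N. Pads are 22 mm wide; open, the fingers measure 114 mm over their backs; the gripper's body (76 mm by 85 mm) begins 54 mm behind the grasp point. The pads swing forward as they close: fully open they stand 13 mm farther back than shut.
Start: joints at [-1.325, 0.313, 1.498, -0, 1.331, -0.223], TCP at [237.192, -468.37, 203.094] pointing down, gripper open.
Joint ranges: [-2.94, 2.94], [-0.97, 2.17], [0.19, 2.56], [-1.23, 4.37], [0.02, 3.11], [-2.88, 2.88]. Speed limits (rad/s): [2.39, 2.39, 3.01, 3.14, 3.14, 3.14].

### API

Orientations are given as a unit quaternion [w, x, y, z].
In Python, from rig import ctrl gives the robot as it stands.
- The arm moves only by the tool send_rows, never from a script. Its argument "targets" is a list of rows, each a list of 7 numbers: the closure, from -1 (fully open) to 1 (shut), so that 0 is half open, then the shift along the tool's x, y, z in m, then the turn, a rotation vector about the tool's x, y, z in rad. In form: [[claw, dx, dy, dz, ax, ay, az], ...]. A call has exactly 10 rows; each row shifts and turns the commanded pose from where the row before left it, along the tool's axes as they then stand; what a row does not reach is not made up. A row lasts 1/8 s, in which the tool goes at most 62.5 mm and 10.7 degrees, less where a joint would pass 70% of its speed; a pose out of reach is approached as far as the arm can. A call with a gripper value outside its range is refused whole. The fingers move at their own pace and stop on an object; "squeeze" is the grip in N (left out, the last holds). Time passes only in rows, so rows that do not move let the fingers close, or fill a call up. It gives the time, the measured TCP pose, the force, the opening and the grip force at its end, in the units of the state.
- ctrl.sense(): the state, without advancing time (a new reading comes with each control period).
- ctrl.capture(name): name is "scene" or "side" or "wrist"; returns a dict with "img" (480x640x3 uint8, red, green, blue), "camera_matrix" (3x3 intrinsics, pixels), "R" (3x3) and "t" (3): a world point X has camera coordinates R X + t. Camera axes: x right, y down, z forward; pixel columns grow to the right and rows downward; lengths in mm; the calibration is good to about 2 mm. A picture is of the moment at which its call begins. There is no depth.
- ctrl.finish_job(): hands the job in; it is judged then, once.
Trained networks look in a picture, given as the dict that the camera call returned (one of the last four; its "shot" number tells which), for a name from the list of things; names that differ only in an ending like _2 or _b are one class to them, and where a whole thing is asked for, a point or a joint stands for the part that bears it (a point fixed in the world has none). Each returns a list of dicts, best first, with "score" (0 to 1); they miss things now and then, are a little off and sometimes report something else, mostly with a low value. They report only what shows in the picture. A call takes as long as a camera call. They do not tell look-alikes from the thing itself.
- ctrl.boxes_of(query, picture): "extent" ([left, top, width, height] in pixels, round what is visible of it).
- ctrl.landmark_of(query, picture): "point" ([column, row] in pixels: a listed point, or the origin of a listed thing).
The state is a dict: "time_s": time; "joints": joint angles; "dq": joint speeds; "tau": joint torques, N m; "eef_pos": TCP position; "ee_rot": TCP orientation; "force": force on the tool from outside, world axes, zero at the start; "wrist_torque": the same for the moment, N m; "grip_width": opening from 0.0 (shut) to 1.0 (fully open); "grip_force": force on a finger pad.
Only numpy, scipy, OpenCV 4.12 (cv2) and the standard library are available. Lean on these libraries where they do the work, as an engineer would, in place of code of your own. Each camera call takes 0.05 s, during which the arm holds its last target. There are 200 camera calls.

### The job

Take the flat screwdriver out of its stand and use it to release the transport lock of the centrifuge on the robot's left: turn its slotted disc a quarter turn, all the way to its other stop, so that the slot points fore and aft. The lock turns one way only and the way is not marked, so feel for it gently, without forcing it against the stop. Then put the screwdriver back upright, fully down in its stand and let go; leave the other centrifuge's lock and the mug, tube rack and jar as they are.

Things in the scene. Friction and masses are not known exactly. Their poses are not given: they have to be found in the camera images.
- lock_a_slot (a point): Centre of the top face of the steel lock disc of centrifuge A, on its axis, 58 mm above the bench; z up, x along the slot. Disc 29 mm across, in a fixed black collar 40 mm across, 1 mm higher. Slot 16 mm long (ends closed), 4.5 mm wide, 5 mm deep, centred. Locked: slot crosswise (parallel to the front face); released: fore and aft.
- lock_b_slot (a point): Centre of the top face of the steel lock disc of centrifuge B, on its axis, 58 mm above the bench; z up, x along the slot. Disc 29 mm across, in a fixed black collar 40 mm across, 1 mm higher. Slot 16 mm long (ends closed), 4.5 mm wide, 5 mm deep, centred. Locked: slot crosswise (parallel to the front face); released: fore and aft.
- unit_a: Centrifuge A, fixed: cream box 150 mm deep (x), 140 wide, 50 high; origin centred on its underside; -x is its front (two dials), towards the robot. Lock on top, 48 mm before the centre; blue lid 100 mm across, 22 mm behind it, its black knob 96 mm above the bench. A and B look alike and may swap places; the left one has the larger y.
- unit_b: Centrifuge B, fixed: cream box 150 mm deep (x), 140 wide, 50 high; origin centred on its underside; -x is its front (two dials), towards the robot. Lock on top, 48 mm before the centre; blue lid 100 mm across, 22 mm behind it, its black knob 96 mm above the bench. A and B look alike and may swap places; the left one has the larger y.
- lock_a (a joint): Lock of A: 0 locked, at one stop (starts within 0.08 of it); 1.571 released, at the other stop. One centrifuge's lock releases clockwise, the other's anticlockwise; which is which is neither told nor marked. The wrong way is a hard stop (harmed above about 0.4 N m), the right way a steady drag of 0.05 N m. It stays where left.
- lock_b (a joint): Lock of B: 0 locked, at one stop (starts within 0.08 of it); 1.571 released, at the other stop. One centrifuge's lock releases clockwise, the other's anticlockwise; which is which is neither told nor marked. The wrong way is a hard stop (harmed above about 0.4 N m), the right way a steady drag of 0.05 N m. It stays where left.
- driver_grip (a point): Stubby flat screwdriver, 130 mm long, 90 g: the centre of its black square handle (24 x 24 mm, 70 mm long; the sides are parallel to this point's x and y). z points from the blade to the handle's end; x along the blade's width. It stands upright in the stand, handle up, the handle's lower end resting on the stand's top.
- driver_tip (a point): The centre of the screwdriver's blade end, 95 mm below the handle's centre. Blade 12 mm wide (along x), 2.5 mm thick (along y), 12 mm long, straight; above it a round shaft 8 mm thick up to the handle, which begins 60 mm above the tip.
- stand_mouth (a point): Tool stand, a plain grey block 70 x 70 x 66 mm, fixed to the bench: the centre of the mouth of its one square well (18 x 18 mm, 64 mm deep), on its top, 66 mm above the bench. Its sides are parallel to this point's x and y.
- driver: The screwdriver as a body; its origin is the blade end, axes as for its handle point.
- mug: White mug, 80 mm across, 92 mm high; origin at the centre of its underside. Leave alone.
- rack: Clear rack of capped sample tubes, 60 x 150 mm, 90 mm high; origin at the centre of its underside. Leave alone.
- jar: Amber jar, 60 mm across, 85 mm high; origin at the centre of its underside. Leave alone.
Not all that is in view belongs to the job. What is shaped like the unit_a but pink or red is not meant.

How it is judged:
By the outcome, as a careful person would: the job done as asked, in the order asked, and still so for the second after the job is handed in, with the robot touching nothing.
It also fails if it takes over 70 s, if anything falls off the work surface, if the arm or the gripper's body presses on something with over 40 N, if the wrist force passes 120 N, or if a joint passes its speed limit or range.

## Working session

There is one attempt and no reset: what is moved stays moved. The work goes in short steps, Python scripts to look and compute and a tool call to move; the robot and the scene stay as the last step left them, time stands still between calls to the robot, and variables do not carry over. Pictures are saved under pics/ and viewed, at most 10 in all, crops included, and the job is handed in when it is done.

Besides the shell and the picture viewer there is one more tool, called after "Request:" by a JSON object that holds its "api" and its "payload". send_rows: Moves the arm, as the interface text tells. Its arguments: {"type":"object","properties":{"targets":{"type":"array"},"squeeze":{"type":"number"}},"required":["targets"]}

```bash
mkdir -p pics; ls; cat > h.py <<'E'
import numpy as np, cv2
from rig import ctrl
from scipy.spatial.transform import Rotation as Ro
def cap(n,save=None):
    p=ctrl.capture(n)
    if save: cv2.imwrite('pics/'+save,cv2.cvtColor(p['img'],cv2.COLOR_RGB2BGR))
    return p
def px2w(p,uv,z):
    K=np.array(p['camera_matrix']);R=np.array(p['R']);t=np.array(p['t'])
    d=R.T@np.linalg.inv(K)@np.array([uv[0],uv[1],1.]);c=-R.T@t
    return c+d*(z-c[2])/d[2]
def w2px(p,X):
    K=np.array(p['camera_matrix']);q=K@(np.array(p['R'])@np.array(X,float)+np.array(p['t']));return q[:2]/q[2]
def st():
    s=ctrl.sense();print({k:np.round(s[k],3).tolist() for k in s});return s
E
python3 - <<'E'
from h import *
s=st()
for n in ['scene','side']:
    p=cap(n,n+'.png'); print(n,'cam',np.round(-np.array(p['R']).T@np.array(p['t'])))
    for q,z in [('lock_a_slot',58),('driver_grip',101),('stand_mouth',66),('unit_a',0),('mug',0),('rack',0),('jar',0)]:
        for d in ctrl.landmark_of(q,p)[:3]: print(n,q,round(d['score'],2),np.round(d['point'],1),np.round(px2w(p,d['point'],z)))
E
```

```text
pics
{'time_s': 0.0, 'joints': [-1.325, 0.313, 1.498, -0.0, 1.331, -0.223], 'dq': [-0.002, -0.002, -0.002, -0.001, 0.001, 0.001], 'tau': [-0.0, -41.227, -25.974, -0.0, 0.004, 0.0], 'eef_pos': [237.108, -468.07, 202.53], 'ee_rot': [-0.001, 0.973, 0.232, -0.0], 'force': [0.368, 0.498, 0.423], 'wrist_torque': [0.019, -0.028, 0.02], 'grip_force': 0.0, 'grip_width': 1.003}
scene cam [1101. -759.  654.]
scene lock_a_slot 0.58 [290.4 250. ] [533. -39.  58.]
scene lock_a_slot 0.57 [301.4 167.6] [331. 271.  58.]
scene driver_grip 0.58 [287.5 250.3] [571. -95. 101.]
scene driver_grip 0.56 [181.5 285.1] [ 493. -274.  101.]
scene stand_mouth 0.92 [183.  300.2] [ 488. -271.   66.]
scene unit_a 0.97 [196.9 262.8] [ 352. -115.    0.]
scene unit_a 0.94 [307.7 283.3] [576. -43.   0.]
scene unit_a 0.81 [316.3 193.1] [374. 273.   0.]
scene mug 0.77 [299.4 397.8] [ 734. -283.    0.]
scene mug 0.36 [289.8 248.1] [473.  36.   0.]
scene rack 0.58 [427.4 290.6] [775.  67.   0.]
scene jar 0.98 [459.8 244.5] [760. 254.   0.]
side cam [-30. 597. 813.]
side lock_a_slot 0.6 [333.2 260.7] [530. -25.  58.]
side driver_grip 0.98 [432.3 198.8] [ 485. -271.  101.]
side stand_mouth 0.76 [430.3 207.3] [ 495. -286.   66.]
side unit_a 0.81 [320.9 266.9] [577. -42.   0.]
side unit_a 0.74 [213.3 318.3] [619. 199.   0.]
side unit_a 0.57 [270.8 433.2] [368. 283.   0.]
side mug 0.82 [341.5 190. ] [ 731. -269.    0.]
side rack 0.71 [214.4 245.2] [783.  70.   0.]
side jar 0.74 [153.1 285.9] [769. 230.   0.]
```

View pics/scene.png

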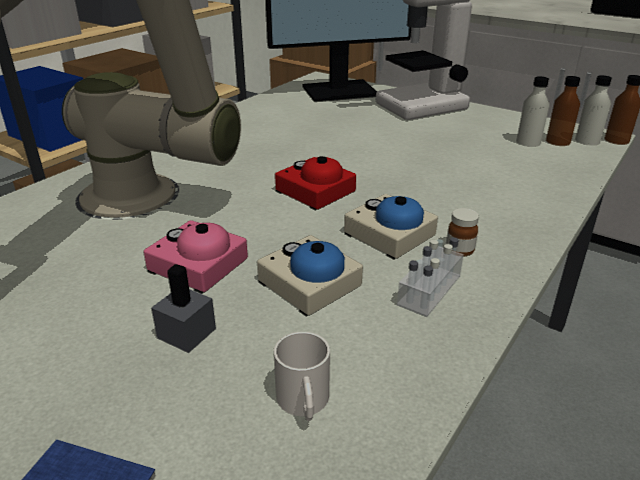

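View pics/side.png

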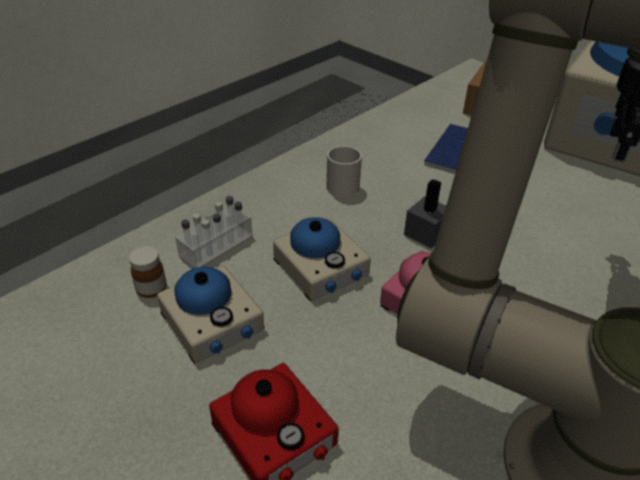

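Request:
{"api": "send_rows", "payload": {"targets": [[-1, 0.035, -0.01, -0.016, 0, 0, 0], [-1, 0.035, -0.01, -0.016, 0, 0, 0], [-1, 0.035, -0.01, -0.016, 0, 0, 0], [-1, 0.035, -0.01, -0.016, 0, 0, 0], [-1, 0.035, -0.01, -0.016, 0, 0, 0], [-1, 0.035, -0.01, -0.016, 0, 0, 0], [-1, 0.035, -0.01, -0.016, 0, 0, 0], [-1, 0.035, -0.01, -0.016, 0, 0, 0], [-1, 0, 0, 0, 0, 0, 0], [-1, 0, 0, 0, 0, 0, 0]]}}

```text
time_s: 2.05
eef_pos: [450.5, -270.7, 330.6]
ee_rot: [-0.0, 0.973, 0.232, -0.0]
force: [-0.4, -0.0, 0.9]
grip_width: 0.995
grip_force: 0.0
```

```bash
cat >> h.py <<'E'
def lm(p,q,z):
    for d in ctrl.landmark_of(q,p)[:3]: print(q,round(d['score'],2),np.round(d['point'],1),np.round(px2w(p,d['point'],z),1))
E
python3 - <<'E'
from h import *
st();p=cap('wrist','w1.png');print('cam',np.round(-np.array(p['R']).T@np.array(p['t'])),np.round(p['R'],2))
lm(p,'driver_grip',101);lm(p,'stand_mouth',66);lm(p,'lock_a_slot',58)
p=cap('scene');lm(p,'stand_mouth',66)
E
```

```text
{'time_s': 2.05, 'joints': [-0.764, 0.262, 1.239, -0.0, 1.641, 0.338], 'dq': [-0.016, 0.001, 0.008, 0.001, -0.0, 0.001], 'tau': [1.04, -40.864, -28.04, 0.039, 0.018, 0.015], 'eef_pos': [450.477, -270.712, 330.611], 'ee_rot': [-0.0, 0.973, 0.232, -0.0], 'force': [-0.372, -0.032, 0.867], 'wrist_torque': [0.034, 0.068, -0.035], 'grip_force': 0.0, 'grip_width': 0.995}
cam [ 525. -233.  502.] [[ 0.45 -0.89 -0.  ]
 [-0.84 -0.43  0.33]
 [-0.29 -0.15 -0.94]]
stand_mouth 0.91 [346.9 155.7] [ 488.7 -280.1   66. ]
lock_a_slot 0.94 [155.8   9.2] [530.2 -34.9  58. ]
lock_a_slot 0.89 [166.  228.4] [ 308.  -122.7   58. ]
stand_mouth 0.83 [182.7 302.6] [ 491.9 -276.2   66. ]
stand_mouth 0.73 [299.  394.2] [ 766.9 -326.3   66. ]
```

View pics/w1.png

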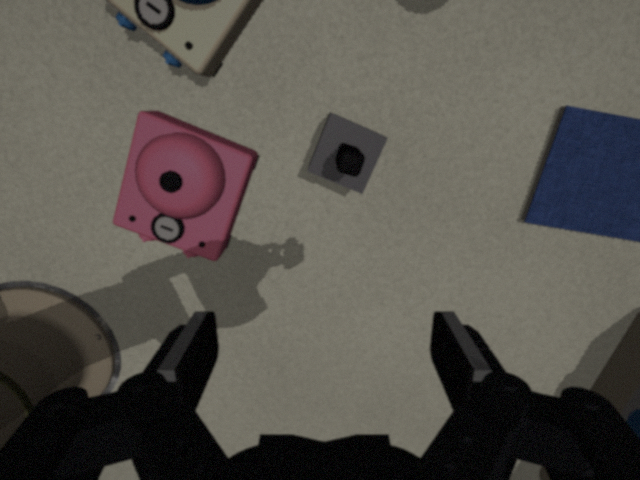

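```bash
python3 - <<'E'
from h import *
p=cap('wrist')
for c in [(332,113),(386,136),(362,192),(320,240)]: print(c,np.round(px2w(p,c,66),1))
print('handle top',np.round(px2w(p,(350,157),136),1))
im=cv2.cvtColor(p['img'],cv2.COLOR_RGB2BGR)
c=cv2.resize(im[90:220,270:420],None,fx=5,fy=5,interpolation=cv2.INTER_CUBIC)
cv2.imwrite('pics/c1.png',cv2.convertScaleAbs(c,alpha=2.2,beta=0)[:600])
E
```

```text
(332, 113) [ 522.3 -244.    66. ]
(386, 136) [ 527.9 -309.3   66. ]
(362, 192) [ 459.6 -316.1   66. ]
(320, 240) [ 383.5 -298.9   66. ]
handle top [ 494.8 -276.   136. ]
```

View pics/c1.png

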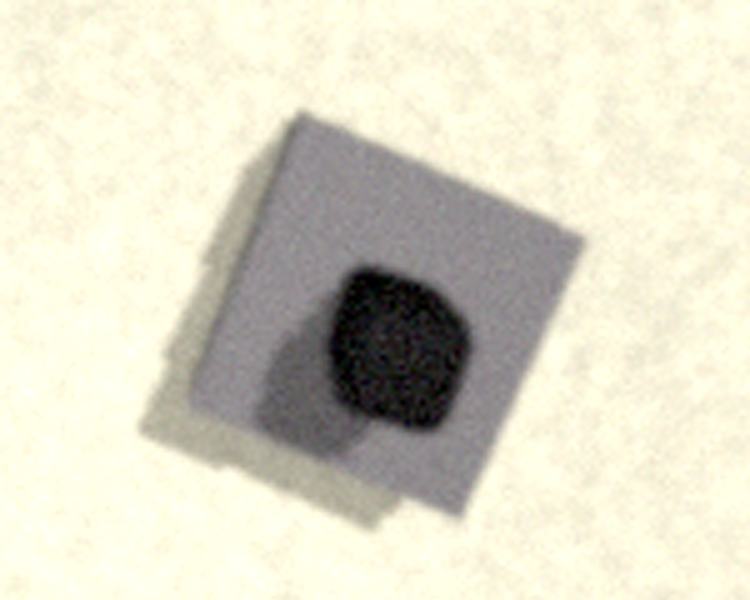

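Request:
{"api": "send_rows", "payload": {"targets": [[-1, -0.012, -0.002, 0.025, 0, 0, 0], [-1, -0.012, -0.002, 0.025, 0, 0, 0], [-1, -0.012, -0.002, 0.025, 0, 0, 0], [-1, -0.012, -0.002, 0.025, 0, 0, 0], [-1, 0, 0, 0, 0, 0, 0.127], [-1, 0, 0, 0, 0, 0, 0.127], [-1, 0, 0, 0, 0, 0, 0.127], [-1, 0, 0, 0, 0, 0, 0], [-1, 0, 0, 0, 0, 0, 0], [-1, 0, 0, 0, 0, 0, 0]]}}

```text
time_s: 3.65
eef_pos: [404.4, -285.1, 231.1]
ee_rot: [0.0, 0.999, 0.045, -0.0]
force: [0.8, -0.4, 0.1]
grip_width: 0.998
grip_force: 0.0
```

```bash
python3 - <<'E'
from h import *
st();p=cap('wrist');print('cam',np.round(-np.array(p['R']).T@np.array(p['t']),1))
lm(p,'driver_grip',101);lm(p,'stand_mouth',66)
g=cv2.cvtColor(p['img'],cv2.COLOR_RGB2GRAY)
c=w2px(p,(490,-278,66));print(c)
x0,y0=int(max(c[0]-110,0)),int(max(c[1]-110,0))
im=cv2.cvtColor(p['img'],cv2.COLOR_RGB2BGR)[y0:y0+200,x0:x0+220]
print(x0,y0,im.shape)
cv2.imwrite('pics/c2.png',cv2.convertScaleAbs(cv2.resize(im,None,fx=3,fy=3,interpolation=cv2.INTER_CUBIC)[:600],alpha=2.5))
E
```

```text
{'time_s': 3.65, 'joints': [-0.851, 0.226, 1.538, -0.0, 1.378, 0.63], 'dq': [0.0, 0.001, 0.001, 0.0, 0.003, 0.009], 'tau': [-0.018, -37.465, -26.387, -0.001, 0.0, -0.022], 'eef_pos': [404.372, -285.06, 231.108], 'ee_rot': [0.0, 0.999, 0.045, -0.0], 'force': [0.832, -0.401, 0.095], 'wrist_torque': [-0.003, 0.021, -0.015], 'grip_force': 0.0, 'grip_width': 0.998}
cam [ 487.4 -277.6  402.1]
driver_grip 0.75 [324.6 102.5] [ 490. -278.  101.]
[324.52659365 102.91489481]
214 0 (200, 220, 3)
```

View pics/c2.png

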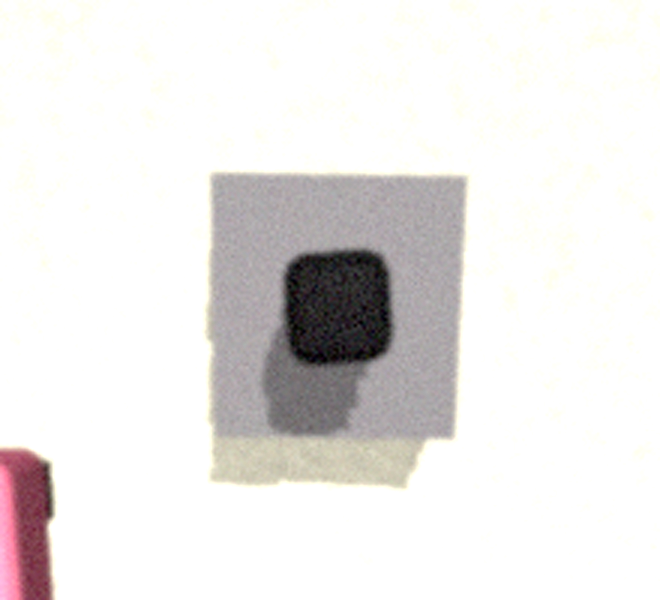

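```bash
python3 - <<'E'
from h import *
p=cap('wrist');g=cv2.cvtColor(p['img'],cv2.COLOR_RGB2GRAY).astype(np.uint8)
g=cv2.GaussianBlur(g,(3,3),0)
print([int(g[r,c]) for r,c in [(100,326),(75,300),(75,350),(20,320)]])
for thr,z in [(22,136),(55,66)]:
    m=np.zeros_like(g);m[40:150,270:385]=(g[40:150,270:385]<thr)
    cs,_=cv2.findContours(m,cv2.RETR_EXTERNAL,cv2.CHAIN_APPROX_NONE);c=max(cs,key=cv2.contourArea)
    W=np.array([px2w(p,q,z)[:2] for q in c[:,0,:].astype(float)],np.float32)
    r=cv2.minAreaRect(W);print(thr,z,np.round(r[0],1),np.round(r[1],1),r[2],'yaw',np.radians(r[2]))
    q=cv2.minAreaRect(c);print(q)
E
```

```text
[15, 69, 68, 118]
22 136 [ 489.7 -278.9] [22.5 22.3] 9.437578201293945 yaw 0.1647168130270235
((326.0230712890625, 102.4153823852539), (36.22191619873047, 33.17107391357422), 86.8201675415039)
55 66 [ 481.1 -278.3] [33.9 52.8] 82.99581909179688 yaw 1.4485503085414253
((324.0943603515625, 113.33018493652344), (40.236331939697266, 64.7467041015625), 10.619654655456543)
```

Request:
{"api": "send_rows", "payload": {"targets": [[-1, 0.014, -0.051, 0, 0, 0, 0], [-1, 0.014, -0.051, 0, 0, 0, 0], [-1, 0.014, -0.051, 0, 0, 0, 0], [-1, 0.014, -0.051, 0, 0, 0, 0], [-1, 0.014, -0.051, 0, 0, 0, 0], [-1, 0.014, -0.051, 0, 0, 0, 0], [-1, 0.014, -0.051, 0, 0, 0, 0], [-1, 0.014, -0.051, 0, 0, 0, 0], [-1, 0.014, -0.051, 0, 0, 0, 0], [-1, 0, 0, 0, 0, 0, 0]]}}

```text
time_s: 5.1
eef_pos: [489.5, 185.9, 230.7]
ee_rot: [-0.0, 0.999, 0.046, -0.0]
force: [-0.2, -0.4, 0.1]
grip_width: 0.995
grip_force: 0.0
```

```bash
python3 - <<'E'
from h import *
st();p=cap('wrist','w3.png');print('cam',np.round(-np.array(p['R']).T@np.array(p['t']),1))
lm(p,'lock_a_slot',58);lm(p,'unit_a',0)
np.savez('w3.npz',**{k:p[k] for k in ('img','camera_matrix','R','t')})
E
```

```text
{'time_s': 5.1, 'joints': [0.139, 0.291, 1.455, 0.0, 1.396, 1.617], 'dq': [-0.072, -0.029, 0.039, -0.018, -0.002, -0.04], 'tau': [2.59, -40.138, -27.407, 0.252, -0.003, 0.459], 'eef_pos': [489.458, 185.889, 230.683], 'ee_rot': [-0.0, 0.999, 0.046, -0.0], 'force': [-0.176, -0.434, 0.105], 'wrist_torque': [0.032, 0.03, 0.038], 'grip_force': 0.0, 'grip_width': 0.995}
cam [572.5 193.6 401.7]
lock_a_slot 0.81 [583.2 382.8] [ 308.2 -122.7   58. ]
lock_a_slot 0.74 [214.2 347.2] [316.8 288.4  58. ]
lock_a_slot 0.71 [562.9 177.5] [531.3 -30.6  58. ]
unit_a 0.85 [553.8 118.6] [582.3 -41.    0. ]
unit_a 0.75 [315.9  54. ] [619.1 205.7   0. ]
unit_a 0.63 [562.9 316. ] [ 358.6 -119.5    0. ]
```

View pics/w3.png

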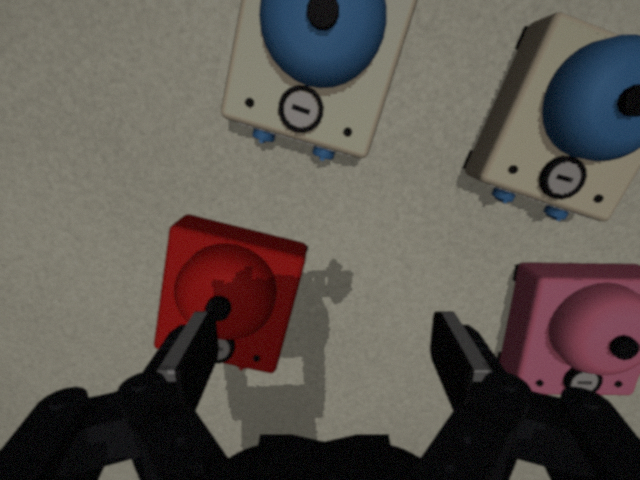

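```bash
python3 - <<'E'
from h import *
p=dict(np.load('w3.npz'));g=cv2.cvtColor(p['img'],cv2.COLOR_RGB2GRAY)
x0,y0=270,78
c=g[y0:y0+62,x0:x0+62]
b=cv2.resize(c,None,fx=4,fy=4,interpolation=cv2.INTER_CUBIC)
def world(pts,z): return np.array([px2w(p,((u+.5)/4-.5+x0,(v+.5)/4-.5+y0),z)[:2] for u,v in pts],np.float32)
m=(b<60).astype(np.uint8)
cs,h=cv2.findContours(m,cv2.RETR_CCOMP,cv2.CHAIN_APPROX_NONE)
for k,q in enumerate(cs):
    a=cv2.contourArea(q)
    if a<150: continue
    z=59 if a>4000 else 58
    W=world(q[:,0,:],z);e=cv2.fitEllipse(W);r=cv2.minAreaRect(W)
    print(a,h[0][k][3],'ell',np.round(e[0],1),np.round(e[1],1),'rect',np.round(r[0],1),np.round(r[1],1),round(r[2],1), np.round(cv2.fitLine(W,cv2.DIST_L2,0,.01,.01)[:2].ravel(),3))
# front edge of top: (222,113)-(365,155), left edge (240,20),(222,113); lower stand corners
P=lambda u,v,z:px2w(p,(u,v),z)[:2]
a,b_=P(222,115,50),P(366,156,50);print('front',a,b_,np.linalg.norm(a-b_),'yaw',np.arctan2((a-b_)[1],(a-b_)[0])-np.pi/2)
E
```

```text
450.5 -1 ell [542.8 237. ] [5.2 5.8] rect [542.8 236.8] [5.2 4.6] 2.6 [0.984 0.178]
1016.5 -1 ell [568.2 213.7] [ 3.5 18.6] rect [568.2 213.6] [14.7  3.5] 76.8 [0.227 0.974]
30986.0 -1 ell [571.8 211.4] [37.  51.7] rect [574.4 211.9] [38.1 52.1] 75.8 [ 0.855 -0.518]
16856.5 2 ell [568.2 213.4] [30.7 30.9] rect [568.2 213.3] [30.9 30.8] 70.2 [ 0.457 -0.889]
front [556.49471249 283.2306342 ] [532.77504072 150.89145225] 134.44806398114864 yaw -0.17735081166229816
```

Request:
{"api": "send_rows", "payload": {"targets": [[-1, -0.0048, 0.0515, 0, 0, 0, 0], [-1, -0.0048, 0.0515, 0, 0, 0, 0], [-1, -0.0048, 0.0515, 0, 0, 0, 0], [-1, -0.0048, 0.0515, 0, 0, 0, 0], [-1, -0.0048, 0.0515, 0, 0, 0, 0], [-1, -0.0048, 0.0515, 0, 0, 0, 0], [-1, -0.0048, 0.0515, 0, 0, 0, 0], [-1, -0.0048, 0.0515, 0, 0, 0, 0], [-1, -0.0048, 0.0515, 0, 0, 0, 0], [-1, 0, 0, 0, 0, 0, -0.073]]}}

```text
time_s: 6.5
eef_pos: [485.5, -286.5, 230.6]
ee_rot: [0.0, 0.997, 0.078, -0.0]
force: [0.0, 0.8, -0.4]
grip_width: 1.002
grip_force: 0.0
```

Request:
{"api": "send_rows", "payload": {"targets": [[-1, 0, 0, 0.02, 0, 0, 0], [-1, 0, 0, 0.02, 0, 0, 0], [-1, 0, 0, 0, 0, 0, 0], [-1, 0, 0, 0, 0, 0, 0], [-1, 0, 0, 0, 0, 0, 0], [-1, 0, 0, 0, 0, 0, 0], [-1, 0, 0, 0, 0, 0, 0], [-1, 0, 0, 0, 0, 0, 0], [-1, 0, 0, 0, 0, 0, 0], [-1, 0, 0, 0, 0, 0, 0]]}}

```text
time_s: 7.75
eef_pos: [487.3, -282.3, 191.1]
ee_rot: [-0.0, 0.997, 0.08, -0.0]
force: [0.3, 0.3, 0.5]
grip_width: 1.002
grip_force: 0.0
```

```bash
cat >> h.py <<'E'
def go(x,y,z,yaw):
    s=ctrl.sense();R=Ro.from_quat(s['ee_rot'],scalar_first=True);ex=R.as_matrix()[:,0];cy=np.arctan2(ex[1],ex[0])
    d=R.inv().apply(np.array([x,y,z])-s['eef_pos'])
    print('pos',np.round(s['eef_pos'],1),'yaw',round(cy,3),'tilt',np.round(R.as_matrix()[:2,2],3),'tool delta mm',np.round(d,1),'az',round(-(yaw-cy),3))
E
python3 - <<'E'
from h import *
go(489.7,-278.9,82,.165)
p=cap('scene');lm(p,'driver_grip',101)
p=cap('side');lm(p,'driver_grip',101)
E
```

```text
pos [ 487.3 -282.3  191.1] yaw 0.161 tilt [-0.  0.] tool delta mm [  2.9  -2.9 109.1] az -0.004
driver_grip 0.83 [183.1 283.9] [ 492.9 -270.4  101. ]
```

Request:
{"api": "send_rows", "payload": {"targets": [[-1, 0.003, -0.003, 0.018, 0, 0, -0.004], [-1, 0, 0, 0.018, 0, 0, 0], [-1, 0, 0, 0.018, 0, 0, 0], [-1, 0, 0, 0.018, 0, 0, 0], [-1, 0, 0, 0.018, 0, 0, 0], [-1, 0, 0, 0.018, 0, 0, 0], [-1, 0, 0, 0, 0, 0, 0], [-1, 0, 0, 0, 0, 0, 0], [-1, 0, 0, 0, 0, 0, 0], [-1, 0, 0, 0, 0, 0, 0]]}}

```text
time_s: 9.2
eef_pos: [489.9, -279.0, 83.6]
ee_rot: [0.0, 0.997, 0.082, 0.0]
force: [0.3, -0.8, 0.5]
grip_width: 0.999
grip_force: 0.0
```

Request:
{"api": "send_rows", "payload": {"squeeze": 50, "targets": [[1, 0, 0, 0, 0, 0, 0], [1, 0, 0, 0, 0, 0, 0], [1, 0, 0, 0, 0, 0, 0], [1, 0, 0, 0, 0, 0, 0], [1, 0, 0, 0, 0, 0, 0], [1, 0, 0, 0, 0, 0, 0], [1, 0, 0, 0, 0, 0, 0], [1, 0, 0, 0, 0, 0, 0], [1, 0, 0, 0, 0, 0, 0], [1, 0, 0, 0, 0, 0, 0]]}}

```text
time_s: 10.45
eef_pos: [489.8, -279.0, 83.2]
ee_rot: [0.0, 0.997, 0.082, 0.0]
force: [0.6, -1.3, 2.7]
grip_width: 0.276
grip_force: 49.7
```

```bash
python3 - <<'E'
from h import *
st();go(489.7,-278.9,230,.165)
E
```

```text
{'time_s': 10.45, 'joints': [-0.725, 0.514, 1.532, -0.0, 1.095, 0.681], 'dq': [-0.002, 0.0, 0.001, -0.001, -0.0, -0.001], 'tau': [0.489, -45.71, -21.591, 0.152, 0.308, -0.002], 'eef_pos': [489.847, -278.952, 83.209], 'ee_rot': [0.0, 0.997, 0.082, 0.0], 'force': [0.583, -1.262, 2.685], 'wrist_torque': [-0.181, -0.132, 0.018], 'grip_force': 49.688, 'grip_width': 0.276}
pos [ 489.8 -279.    83.2] yaw 0.165 tilt [ 0. -0.] tool delta mm [-1.000e-01 -0.000e+00 -1.468e+02] az -0.0
```

Request:
{"api": "send_rows", "payload": {"targets": [[1, 0, 0, -0.01, 0, 0, 0], [1, 0, 0, -0.02, 0, 0, 0], [1, 0, 0, -0.025, 0, 0, 0], [1, 0, 0, -0.025, 0, 0, 0], [1, 0, 0, -0.025, 0, 0, 0], [1, 0, 0, -0.025, 0, 0, 0], [1, 0, 0, -0.02, 0, 0, 0], [1, 0, 0, 0, 0, 0, 0], [1, 0, 0, 0, 0, 0, 0], [1, 0, 0, 0, 0, 0, 0]]}}

```text
time_s: 11.7
eef_pos: [489.4, -278.6, 232.1]
ee_rot: [-0.001, 0.997, 0.082, -0.001]
force: [-0.2, 0.1, -0.9]
grip_width: 0.272
grip_force: 49.3
```

```bash
python3 - <<'E'
from h import *
s=st();t=np.array(s['eef_pos'])
im=[]
for n in ('scene','side'):
    p=cap(n); lm(p,'driver_tip',t[2]-77.2); lm(p,'driver_grip',t[2]+18)
    c=w2px(p,t+[0,0,-60]);print(n,c, 'tip exp',w2px(p,t+[0,0,-77.2]),'viewdir',np.round(t-(-np.array(p['R']).T@np.array(p['t']))))
    x,y=int(c[0]-50),int(c[1]-55)
    b=cv2.cvtColor(p['img'],cv2.COLOR_RGB2BGR)[max(y,0):y+100,x:x+80]
    im.append(cv2.convertScaleAbs(cv2.resize(b,(400,500),interpolation=cv2.INTER_CUBIC),alpha=1.6));print(x,y)
cv2.imwrite('pics/c4.png',np.hstack(im))
E
```

```text
{'time_s': 11.7, 'joints': [-0.725, 0.381, 1.327, 0.0, 1.435, 0.681], 'dq': [-0.0, -0.002, -0.006, -0.0, 0.004, 0.001], 'tau': [0.023, -45.81, -27.146, 0.002, 0.004, 0.0], 'eef_pos': [489.44, -278.578, 232.099], 'ee_rot': [-0.001, 0.997, 0.082, -0.001], 'force': [-0.193, 0.124, -0.871], 'wrist_torque': [-0.002, -0.029, 0.008], 'grip_force': 49.28, 'grip_width': 0.272}
driver_tip 0.76 [175.8 257.9] [ 492.6 -276.5  154.9]
driver_grip 0.76 [169.1 201.5] [ 488.5 -269.2  250.1]
driver_grip 0.32 [174.4 256.7] [ 605.1 -367.6  250.1]
scene [171.88703684 248.60527036] tip exp [173.37590077 257.85449788] viewdir [-611.  480. -422.]
121 193
side [437.59749231 167.12168209] tip exp [436.36628194 174.39856079] viewdir [ 519. -876. -581.]
387 112
```

View pics/c4.png

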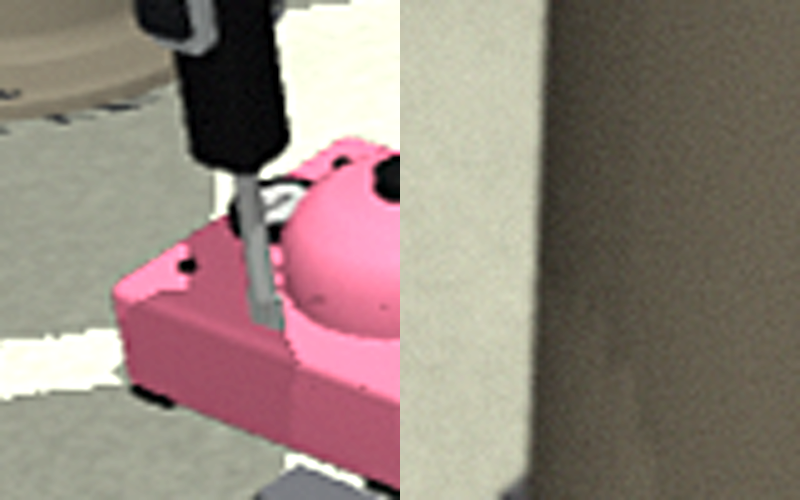

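Request:
{"api": "send_rows", "payload": {"targets": [[1, 0.0176, -0.0525, 0, 0, 0, 0], [1, 0.0176, -0.0525, 0, 0, 0, 0], [1, 0.0176, -0.0525, 0, 0, 0, 0], [1, 0.0176, -0.0525, 0, 0, 0, 0], [1, 0.0176, -0.0525, 0, 0, 0, 0], [1, 0.0176, -0.0525, 0, 0, 0, 0], [1, 0.0176, -0.0525, 0, 0, 0, 0], [1, 0.0176, -0.0525, 0, 0, 0, 0], [1, 0.0176, -0.0525, 0, 0, 0, 0], [1, 0, 0, 0, 0, 0, 0]]}}

```text
time_s: 13.25
eef_pos: [568.1, 216.5, 232.4]
ee_rot: [-0.0, 0.996, 0.085, -0.0]
force: [0.2, -1.6, -1.7]
grip_width: 0.269
grip_force: 49.5
```

Request:
{"api": "send_rows", "payload": {"targets": [[1, 0, 0, 0, 0, 0, -0.167], [1, 0, 0, 0, 0, 0, -0.167], [1, 0, 0, 0, 0, 0, -0.167], [1, 0, 0, 0, 0, 0, -0.167], [1, 0, 0, 0, 0, 0, -0.167], [1, 0, 0, 0, 0, 0, 0], [1, 0, 0, 0, 0, 0, 0], [1, 0, 0, 0, 0, 0, 0], [1, 0, 0, 0, 0, 0, 0], [1, 0, 0, 0, 0, 0, 0]]}}

```text
time_s: 14.5
eef_pos: [568.5, 213.3, 233.1]
ee_rot: [-0.0, 0.878, 0.479, -0.0]
force: [0.5, -0.2, -0.5]
grip_width: 0.271
grip_force: 49.4
```

```bash
python3 - <<'E'
from h import *
s=st();t=np.array(s['eef_pos']);go(568.2,213.5,170,1.34)
im=[]
for n in ('scene','side'):
    p=cap(n); lm(p,'driver_tip',t[2]-77.2)
    c=w2px(p,t+[0,0,-60]);print(n,c, 'tip exp',w2px(p,t+[0,0,-77.2]))
    x,y=int(c[0]-40),int(c[1]-50)
    b=cv2.cvtColor(p['img'],cv2.COLOR_RGB2BGR)[max(y,0):y+100,x:x+80]
    im.append(cv2.convertScaleAbs(cv2.resize(b,(400,500),interpolation=cv2.INTER_CUBIC),alpha=1.6));print(x,y)
cv2.imwrite('pics/c5.png',np.hstack(im))
E
```

```text
{'time_s': 14.5, 'joints': [0.166, 0.482, 1.177, -0.0, 1.483, 0.738], 'dq': [0.0, 0.002, -0.002, 0.0, -0.001, -0.004], 'tau': [-0.028, -50.485, -27.391, -0.0, -0.0, 0.008], 'eef_pos': [568.479, 213.281, 233.086], 'ee_rot': [-0.0, 0.878, 0.479, -0.0], 'force': [0.469, -0.234, -0.542], 'wrist_torque': [0.02, -0.047, -0.026], 'grip_force': 49.431, 'grip_width': 0.271}
pos [568.5 213.3 233.1] yaw 0.999 tilt [-0. -0.] tool delta mm [ 0.  -0.4 63.1] az -0.341
driver_tip 0.56 [379.3 161.7] [573.5 219.2 155.9]
scene [376.22289131 154.47968791] tip exp [375.77940238 162.09486094]
336 104
driver_tip 0.65 [215.7 275.2] [566.4 215.1 155.9]
side [214.717628   266.14621955] tip exp [215.80338085 273.99273172]
174 216
```

View pics/c5.png

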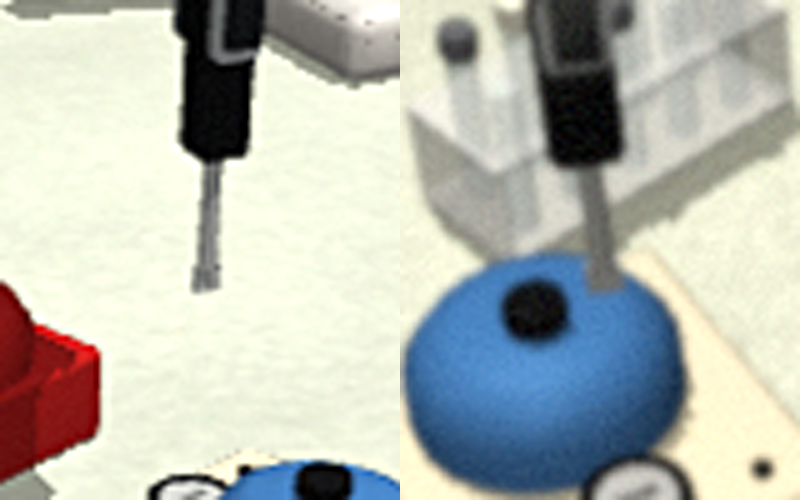

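Request:
{"api": "send_rows", "payload": {"targets": [[1, 0, 0, 0.02, 0, 0, -0.17], [1, 0, 0, 0.02, 0, 0, -0.171], [1, 0, 0, 0.02, 0, 0, 0], [1, 0, 0, 0.015, 0, 0, 0], [1, 0, 0, 0.011, 0, 0, 0], [1, 0, 0, 0, 0, 0, 0], [1, 0, 0, 0, 0, 0, 0], [1, 0, 0, 0, 0, 0, 0], [1, 0, 0, 0, 0, 0, 0], [1, 0, 0, 0, 0, 0, 0]]}}

```text
time_s: 15.95
eef_pos: [568.6, 213.3, 147.3]
ee_rot: [0.0, 0.784, 0.621, 0.0]
force: [-0.2, 0.5, -0.9]
grip_width: 0.271
grip_force: 49.4
```

```bash
python3 - <<'E'
from h import *
s=st();t=np.array(s['eef_pos']);go(568.2,213.5,131,1.34)
im=[]
for n in ('wrist','side'):
    p=cap(n); lm(p,'driver_tip',t[2]-77.2);lm(p,'lock_a_slot',58)
    np.savez(n+'6.npz',**{k:p[k] for k in ('img','camera_matrix','R','t')})
    c=w2px(p,t+[0,0,-77.2]);print(n,'tip exp',c,'slot exp',w2px(p,(568.2,213.5,58)))
    x,y=int(c[0]-33),int(c[1]-50)
    b=cv2.cvtColor(p['img'],cv2.COLOR_RGB2BGR)[y:y+100,x:x+66]
    im.append(cv2.convertScaleAbs(cv2.resize(b,(396,600),interpolation=cv2.INTER_CUBIC),alpha=1.6));print(x,y)
cv2.imwrite('pics/c6.png',np.hstack(im))
E
```

```text
{'time_s': 15.95, 'joints': [0.166, 0.538, 1.314, -0.0, 1.29, 0.396], 'dq': [0.001, 0.002, 0.0, 0.0, -0.002, 0.0], 'tau': [0.004, -51.468, -25.931, 0.001, -0.0, 0.0], 'eef_pos': [568.552, 213.259, 147.271], 'ee_rot': [0.0, 0.784, 0.621, 0.0], 'force': [-0.214, 0.504, -0.869], 'wrist_torque': [0.022, -0.005, -0.012], 'grip_force': 49.441, 'grip_width': 0.271}
pos [568.6 213.3 147.3] yaw 1.341 tilt [0. 0.] tool delta mm [ 0.2 -0.4 16.3] az 0.001
driver_tip 0.78 [326.3 233.5] [569.2 213.5  70.1]
driver_tip 0.44 [378.5 203.4] [608.5 226.5  70.1]
wrist tip exp [325.51207408 234.01142998] slot exp [324.90961923 228.48528848]
292 184
driver_tip 0.98 [219.5 308.2] [574.4 211.5  70.1]
driver_tip 0.46 [333.3 260.5] [520.9 -15.9  70.1]
lock_a_slot 0.51 [294.3 433.9] [315.  282.4  58. ]
lock_a_slot 0.45 [333.3 260.2] [530.5 -26.4  58. ]
side tip exp [220.84521171 310.51839906] slot exp [221.52962902 315.51986352]
187 260
```

View pics/c6.png

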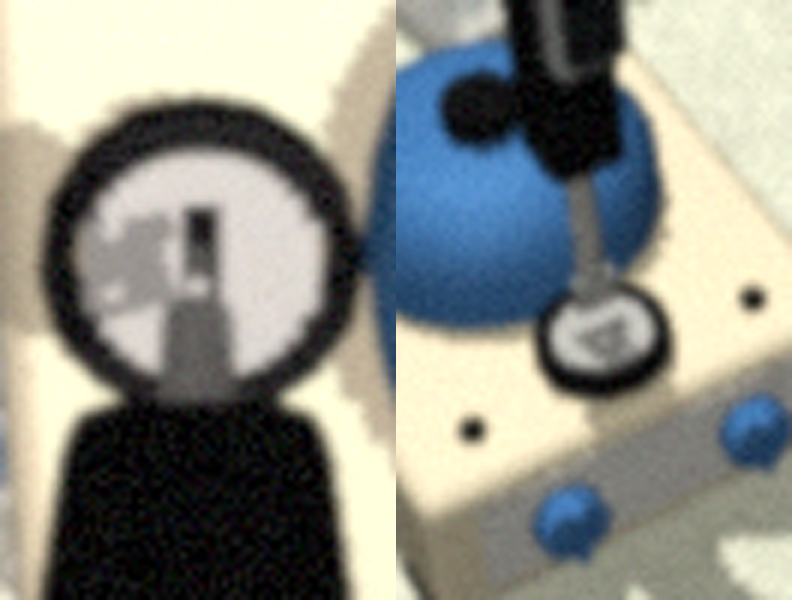

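Request:
{"api": "send_rows", "payload": {"targets": [[1, 0, 0.0002, 0.004, 0, 0, 0], [1, 0, 0, 0.004, 0, 0, 0], [1, 0, 0, 0.003, 0, 0, 0], [1, 0, 0, 0.001, 0, 0, 0], [1, 0, 0, 0.001, 0, 0, 0], [1, 0, 0, 0.0005, 0, 0, 0], [1, 0, 0, 0.0005, 0, 0, 0], [1, 0, 0, 0, 0, 0, 0], [1, 0, 0, 0, 0, 0, 0], [1, 0, 0, 0, 0, 0, 0]]}}

```text
time_s: 17.5
eef_pos: [568.7, 213.2, 133.1]
ee_rot: [0.0, 0.784, 0.621, 0.0]
force: [0.2, -0.2, -0.4]
grip_width: 0.268
grip_force: 49.4
```

Request:
{"api": "send_rows", "payload": {"targets": [[1, 0, 0, 0.0005, 0, 0, 0], [1, 0, 0, 0.0005, 0, 0, 0], [1, 0, 0, 0.0005, 0, 0, 0], [1, 0, 0, 0, 0, 0, 0], [1, 0, 0, 0, 0, 0, 0], [1, 0, 0, 0, 0, 0, 0], [1, 0, 0, 0, 0, 0, 0], [1, 0, 0, 0, 0, 0, 0], [1, 0, 0, 0, 0, 0, 0], [1, 0, 0, 0, 0, 0, 0]]}}

```text
time_s: 18.75
eef_pos: [568.7, 213.2, 131.6]
ee_rot: [-0.0, 0.784, 0.621, -0.0]
force: [-0.6, 0.4, -1.0]
grip_width: 0.272
grip_force: 49.4
```

```bash
python3 - <<'E'
from h import *
st();go(568.7,213.2,131.5,1.34)
E
```

```text
{'time_s': 18.75, 'joints': [0.166, 0.552, 1.333, 0.0, 1.257, 0.396], 'dq': [0.0, 0.0, 0.0, -0.001, 0.002, 0.001], 'tau': [0.0, -51.657, -25.537, 0.001, 0.0, -0.0], 'eef_pos': [568.686, 213.21, 131.609], 'ee_rot': [-0.0, 0.784, 0.621, -0.0], 'force': [-0.578, 0.449, -1.032], 'wrist_torque': [0.007, 0.014, -0.01], 'grip_force': 49.441, 'grip_width': 0.272}
pos [568.7 213.2 131.6] yaw 1.341 tilt [-0.  0.] tool delta mm [-0.   0.   0.1] az 0.001
```

Request:
{"api": "send_rows", "payload": {"squeeze": 25, "targets": [[1, 0, 0, 0, 0, 0, 0], [1, 0, 0, 0, 0, 0, 0.05], [1, 0, 0, 0, 0, 0, 0.05], [1, 0, 0, 0, 0, 0, 0.04], [1, 0, 0, 0, 0, 0, 0.02], [1, 0, 0, 0, 0, 0, 0.02], [1, 0, 0, 0, 0, 0, 0.02], [1, 0, 0, 0, 0, 0, 0], [1, 0, 0, 0, 0, 0, 0], [1, 0, 0, 0, 0, 0, 0]]}}

```text
time_s: 20.0
eef_pos: [568.7, 213.2, 131.6]
ee_rot: [-0.0, 0.842, 0.54, -0.0]
force: [0.3, -0.3, -1.2]
grip_width: 0.271
grip_force: 49.4
```

```bash
python3 - <<'E'
from h import *
st();go(568.7,213.2,131.5,1.34)
E
```

```text
{'time_s': 20.0, 'joints': [0.166, 0.552, 1.333, 0.0, 1.257, 0.596], 'dq': [-0.001, 0.0, -0.0, 0.001, 0.001, -0.0], 'tau': [-0.065, -51.657, -25.572, -0.027, -0.029, 0.003], 'eef_pos': [568.686, 213.221, 131.61], 'ee_rot': [-0.0, 0.842, 0.54, -0.0], 'force': [0.251, -0.273, -1.237], 'wrist_torque': [0.041, 0.057, 0.068], 'grip_force': 49.42, 'grip_width': 0.271}
pos [568.7 213.2 131.6] yaw 1.141 tilt [-0.  0.] tool delta mm [-0.   0.   0.1] az -0.199
```

Request:
{"api": "send_rows", "payload": {"targets": [[1, 0, 0, 0, 0, 0, 0.015], [1, 0, 0, 0, 0, 0, 0.015], [1, 0, 0, 0, 0, 0, 0.01], [1, 0, 0, 0, 0, 0, 0], [1, 0, 0, 0, 0, 0, 0], [1, 0, 0, 0, 0, 0, 0], [1, 0, 0, 0, 0, 0, 0], [1, 0, 0, 0, 0, 0, 0], [1, 0, 0, 0, 0, 0, 0], [1, 0, 0, 0, 0, 0, 0]]}}

```text
time_s: 21.25
eef_pos: [568.7, 213.2, 131.6]
ee_rot: [-0.0, 0.852, 0.523, -0.0]
force: [-0.8, 0.7, -1.4]
grip_width: 0.271
grip_force: 49.5
```

```bash
python3 - <<'E'
from h import *
print([np.round(ctrl.sense()['wrist_torque'],3)]);go(568.7,213.2,131.5,1.34)
E
```

```text
[array([0.049, 0.123, 0.051])]
pos [568.7 213.2 131.6] yaw 1.101 tilt [-0. -0.] tool delta mm [-0.   0.   0.1] az -0.239
```

Request:
{"api": "send_rows", "payload": {"targets": [[1, 0, 0, 0, 0, 0, 0.01], [1, 0, 0, 0, 0, 0, 0.01], [1, 0, 0, 0, 0, 0, 0.01], [1, 0, 0, 0, 0, 0, 0.01], [1, 0, 0, 0, 0, 0, 0], [1, 0, 0, 0, 0, 0, 0], [1, 0, 0, 0, 0, 0, 0], [1, 0, 0, 0, 0, 0, 0], [1, 0, 0, 0, 0, 0, 0], [1, 0, 0, 0, 0, 0, 0]]}}

```text
time_s: 22.5
eef_pos: [568.7, 213.2, 131.6]
ee_rot: [-0.0, 0.863, 0.506, -0.0]
force: [-0.2, 1.3, -0.8]
grip_width: 0.271
grip_force: 49.5
```

```bash
python3 - <<'E'
from h import *
print([np.round(ctrl.sense()['wrist_torque'],3)]);go(568.7,213.2,131.5,1.34)
E
```

```text
[array([0.177, 0.185, 0.035])]
pos [568.7 213.2 131.6] yaw 1.061 tilt [-0.  0.] tool delta mm [0.  0.  0.1] az -0.279
```

Request:
{"api": "send_rows", "payload": {"targets": [[1, 0, 0, 0, 0, 0, 0.01], [1, 0, 0, 0, 0, 0, 0.01], [1, 0, 0, 0, 0, 0, 0.01], [1, 0, 0, 0, 0, 0, 0.01], [1, 0, 0, 0, 0, 0, 0.01], [1, 0, 0, 0, 0, 0, 0.01], [1, 0, 0, 0, 0, 0, 0.01], [1, 0, 0, 0, 0, 0, 0], [1, 0, 0, 0, 0, 0, 0], [1, 0, 0, 0, 0, 0, 0]]}}

```text
time_s: 23.75
eef_pos: [568.7, 213.2, 131.6]
ee_rot: [-0.0, 0.88, 0.475, -0.0]
force: [-1.9, 0.9, -1.0]
grip_width: 0.268
grip_force: 49.4
```

```bash
python3 - <<'E'
from h import *
print([np.round(ctrl.sense()['wrist_torque'],3)]);go(568.7,213.2,131.5,1.34)
E
```

```text
[array([0.325, 0.32 , 0.063])]
pos [568.7 213.2 131.6] yaw 0.991 tilt [-0.  0.] tool delta mm [0.  0.  0.1] az -0.349
```

Request:
{"api": "send_rows", "payload": {"targets": [[1, 0, -0.0006, 0, 0, 0, 0.05], [1, 0, 0, 0, 0, 0, 0.1], [1, 0, 0, 0, 0, 0, 0.1], [1, 0, 0, 0, 0, 0, 0.1], [1, 0, 0, 0, 0, 0, 0.1], [1, 0, 0, 0, 0, 0, 0.1], [1, 0, 0, 0, 0, 0, 0.1], [1, 0, 0, 0, 0, 0, 0.1], [1, 0, 0, 0, 0, 0, 0.05], [1, 0, 0, 0, 0, 0, 0]]}}

```text
time_s: 25.0
eef_pos: [568.4, 213.8, 131.7]
ee_rot: [-0.0, 0.995, 0.096, 0.0]
force: [-0.8, 2.9, -1.8]
grip_width: 0.273
grip_force: 49.3
```

```bash
python3 - <<'E'
from h import *
print([np.round(ctrl.sense()['wrist_torque'],3)]);go(568.7,213.2,131.5,-.18)
E
```

```text
[array([ 0.73 , -0.126,  0.066])]
pos [568.4 213.8 131.7] yaw 0.191 tilt [0.001 0.001] tool delta mm [0.2 0.7 0.1] az 0.371
```

Request:
{"api": "send_rows", "payload": {"targets": [[1, 0, -0.0006, 0, 0, 0, 0.05], [1, 0, 0, 0, 0, 0, 0.06], [1, 0, 0, 0, 0, 0, 0.06], [1, 0, 0, 0, 0, 0, 0.06], [1, 0, 0, 0, 0, 0, 0.06], [1, 0, 0, 0, 0, 0, 0.05], [1, 0, 0, 0, 0, 0, 0.04], [1, 0, 0, 0, 0, 0, 0], [1, 0, 0, 0, 0, 0, 0], [1, 0, 0, 0, 0, 0, 0]]}}

```text
time_s: 26.25
eef_pos: [568.3, 214.2, 131.7]
ee_rot: [-0.0, 0.996, -0.094, 0.0]
force: [1.0, 2.9, -2.4]
grip_width: 0.271
grip_force: 49.2
```

```bash
python3 - <<'E'
from h import *
print([np.round(ctrl.sense()['wrist_torque'],3)]);go(568.7,213.2,131.5,-.18)
E
```

```text
[array([ 0.802, -0.595,  0.057])]
pos [568.3 214.2 131.7] yaw -0.189 tilt [0.001 0.   ] tool delta mm [0.6 0.9 0.2] az -0.009
```

Request:
{"api": "send_rows", "payload": {"targets": [[1, 0.0003, -0.0006, 0, 0, 0, 0.02], [1, 0, 0, 0, 0, 0, 0.02], [1, 0, 0, 0, 0, 0, 0.02], [1, 0, 0, 0, 0, 0, 0.02], [1, 0, 0, 0, 0, 0, 0.02], [1, 0, 0, 0, 0, 0, 0], [1, 0, 0, 0, 0, 0, 0], [1, 0, 0, 0, 0, 0, 0], [1, 0, 0, 0, 0, 0, 0], [1, 0, 0, 0, 0, 0, 0]]}}

```text
time_s: 27.5
eef_pos: [568.5, 214.6, 131.6]
ee_rot: [0.0, 0.99, -0.144, 0.0]
force: [1.8, 1.0, -0.8]
grip_width: 0.274
grip_force: 49.4
```

```bash
python3 - <<'E'
from h import *
print([np.round(ctrl.sense()['wrist_torque'],3)]);go(568.7,213.2,131.5,-.18)
E
```

```text
[array([ 0.165, -0.421, -0.007])]
pos [568.5 214.6 131.6] yaw -0.289 tilt [ 0. -0.] tool delta mm [0.6 1.3 0.1] az -0.109
```

Request:
{"api": "send_rows", "payload": {"targets": [[1, 0, 0, 0, 0, 0, 0.01], [1, 0, 0, 0, 0, 0, 0.01], [1, 0, 0, 0, 0, 0, 0.01], [1, 0, 0, 0, 0, 0, 0.01], [1, 0, 0, 0, 0, 0, 0], [1, 0, 0, 0, 0, 0, 0], [1, 0, 0, 0, 0, 0, 0], [1, 0, 0, 0, 0, 0, 0], [1, 0, 0, 0, 0, 0, 0], [1, 0, 0, 0, 0, 0, 0]]}}

```text
time_s: 28.75
eef_pos: [568.5, 214.7, 131.6]
ee_rot: [-0.0, 0.986, -0.164, -0.0]
force: [1.6, -0.4, -0.0]
grip_width: 0.27
grip_force: 49.4
```

```bash
python3 - <<'E'
from h import *
print([np.round(ctrl.sense()['wrist_torque'],3)]);go(568.7,213.2,131.5,-.18)
E
```

```text
[array([ 0.199, -0.498,  0.043])]
pos [568.5 214.7 131.6] yaw -0.329 tilt [-0.  0.] tool delta mm [0.7 1.3 0.1] az -0.149
```

Request:
{"api": "send_rows", "payload": {"targets": [[1, 0.0002, 0, 0, 0, 0, 0.01], [1, 0, 0, 0, 0, 0, 0.01], [1, 0, 0, 0, 0, 0, 0.01], [1, 0, 0, 0, 0, 0, 0.01], [1, 0, 0, 0, 0, 0, 0], [1, 0, 0, 0, 0, 0, 0], [1, 0, 0, 0, 0, 0, 0], [1, 0, 0, 0, 0, 0, 0], [1, 0, 0, 0, 0, 0, 0], [1, 0, 0, 0, 0, 0, 0]]}}

```text
time_s: 30.0
eef_pos: [568.7, 214.6, 131.6]
ee_rot: [-0.0, 0.983, -0.184, -0.0]
force: [1.4, 1.4, -0.9]
grip_width: 0.269
grip_force: 49.4
```

```bash
python3 - <<'E'
from h import *
print([np.round(ctrl.sense()['wrist_torque'],3)]);go(568.7,213.2,131.5,-.18)
E
```

```text
[array([ 0.291, -0.398,  0.057])]
pos [568.7 214.6 131.6] yaw -0.369 tilt [-0.  0.] tool delta mm [0.5 1.3 0.1] az -0.189
```

Request:
{"api": "send_rows", "payload": {"targets": [[1, 0, 0, 0, 0, 0, 0.01], [1, 0, 0, 0, 0, 0, 0.01], [1, 0, 0, 0, 0, 0, 0.01], [1, 0, 0, 0, 0, 0, 0], [1, 0, 0, 0, 0, 0, 0], [1, 0, 0, 0, 0, 0, 0], [1, 0, 0, 0, 0, 0, 0], [1, 0, 0, 0, 0, 0, 0], [1, 0, 0, 0, 0, 0, 0], [1, 0, 0, 0, 0, 0, 0]]}}

```text
time_s: 31.25
eef_pos: [568.7, 214.6, 131.6]
ee_rot: [-0.0, 0.98, -0.198, 0.0]
force: [2.5, 1.1, -0.4]
grip_width: 0.27
grip_force: 49.4
```

```bash
python3 - <<'E'
from h import *
print([np.round(ctrl.sense()['wrist_torque'],3)]);go(568.7,213.2,131.5,-.18)
E
```

```text
[array([ 0.403, -0.426,  0.058])]
pos [568.7 214.6 131.6] yaw -0.399 tilt [0. 0.] tool delta mm [0.6 1.3 0.1] az -0.219
```

Request:
{"api": "send_rows", "payload": {"targets": [[1, 0, 0, 0, 0, 0, 0.01], [1, 0, 0, 0, 0, 0, 0.01], [1, 0, 0, 0, 0, 0, 0.01], [1, 0, 0, 0, 0, 0, 0], [1, 0, 0, 0, 0, 0, 0], [1, 0, 0, 0, 0, 0, 0], [1, 0, 0, 0, 0, 0, 0], [1, 0, 0, 0, 0, 0, 0], [1, 0, 0, 0, 0, 0, 0], [1, 0, 0, 0, 0, 0, 0]]}}

```text
time_s: 32.5
eef_pos: [568.7, 214.6, 131.6]
ee_rot: [-0.0, 0.977, -0.213, 0.0]
force: [2.0, 1.3, -0.1]
grip_width: 0.266
grip_force: 49.4
```

```bash
python3 - <<'E'
from h import *
print([np.round(ctrl.sense()['wrist_torque'],3)]);go(568.7,213.2,131.5,-.18)
E
```

```text
[array([ 0.39 , -0.489,  0.055])]
pos [568.7 214.6 131.6] yaw -0.429 tilt [0. 0.] tool delta mm [0.6 1.3 0.1] az -0.249
```

```bash
python3 - <<'E'
from h import *
p=dict(np.load('w3.npz'));P=lambda u,v,z:px2w(p,(u,v),z)[:2]
k=P(323,12.5,96);l=np.array([568.2,213.5]);d=k-l;print('knob',k,np.linalg.norm(d),np.arctan2(d[1],d[0]))
a,b=P(249,102,50),P(347.5,131.5,50);d=a-b;print('dots',a,b,np.linalg.norm(d),np.arctan2(d[1],d[0])-np.pi/2)
w=cap('wrist');s=ctrl.sense();t=np.array(s['eef_pos'])
c=w2px(w,t+[0,0,-73]);x,y=int(c[0]-40),int(c[1]-40);print(x,y)
im=cv2.cvtColor(w['img'],cv2.COLOR_RGB2BGR)[y:y+70,x:x+80]
cv2.imwrite('pics/c7.png',cv2.convertScaleAbs(cv2.resize(im,None,fx=8,fy=8,interpolation=cv2.INTER_CUBIC),alpha=1.6))
E
```

```text
knob [635.15841438 200.10817114] 68.28448093718798 -0.19739765626512523
dots [569.65613503 259.5997035 ] [552.83817004 170.35223885] 90.81824647980538 -0.18625773995919315
282 194
```

View pics/c7.png

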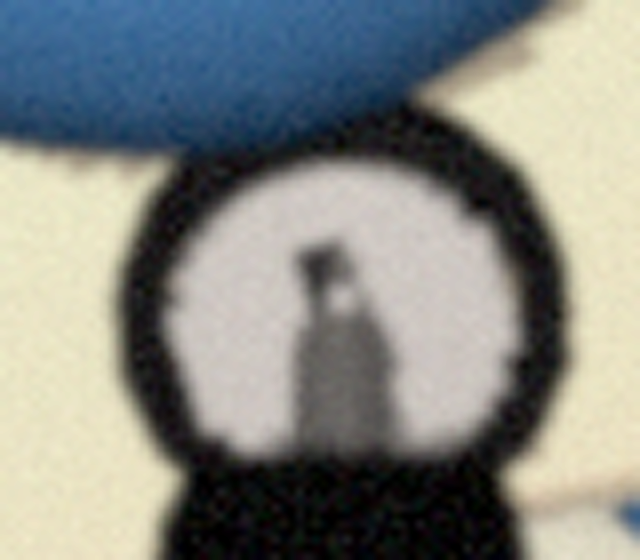

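Request:
{"api": "send_rows", "payload": {"targets": [[1, 0, 0, 0, 0, 0, 0.01], [1, 0, 0, 0, 0, 0, 0.01], [1, 0, 0, 0, 0, 0, 0.01], [1, 0, 0, 0, 0, 0, 0], [1, 0, 0, 0, 0, 0, 0], [1, 0, 0, 0, 0, 0, 0], [1, 0, 0, 0, 0, 0, 0], [1, 0, 0, 0, 0, 0, 0], [1, 0, 0, 0, 0, 0, 0], [1, 0, 0, 0, 0, 0, 0]]}}

```text
time_s: 33.8
eef_pos: [568.7, 214.6, 131.6]
ee_rot: [-0.0, 0.974, -0.228, -0.0]
force: [2.8, 1.0, -0.9]
grip_width: 0.267
grip_force: 49.4
```

```bash
python3 - <<'E'
from h import *
print([np.round(ctrl.sense()['wrist_torque'],3)]);go(568.7,213.2,131.5,-.18)
E
```

```text
[array([ 0.443, -0.545,  0.023])]
pos [568.7 214.6 131.6] yaw -0.459 tilt [-0.  0.] tool delta mm [0.6 1.2 0.1] az -0.279
```

Request:
{"api": "send_rows", "payload": {"targets": [[1, 0, 0, 0, 0, 0, 0.01], [1, 0, 0, 0, 0, 0, 0.01], [1, 0, 0, 0, 0, 0, 0.01], [1, 0, 0, 0, 0, 0, 0.01], [1, 0, 0, 0, 0, 0, 0], [1, 0, 0, 0, 0, 0, 0], [1, 0, 0, 0, 0, 0, 0], [1, 0, 0, 0, 0, 0, 0], [1, 0, 0, 0, 0, 0, 0], [1, 0, 0, 0, 0, 0, 0]]}}

```text
time_s: 35.05
eef_pos: [568.7, 214.6, 131.6]
ee_rot: [-0.0, 0.969, -0.247, 0.0]
force: [2.1, 1.5, -1.2]
grip_width: 0.272
grip_force: 49.4
```

```bash
python3 - <<'E'
from h import *
print([np.round(ctrl.sense()['wrist_torque'],3)]);go(568.7,213.2,131.5,-.18)
E
```

```text
[array([ 0.587, -0.638,  0.019])]
pos [568.7 214.6 131.6] yaw -0.499 tilt [0. 0.] tool delta mm [0.7 1.2 0.1] az -0.319
```

```bash
cat > slot.py <<'E'
from h import *
def slot(p,s):
    t=np.array(s['eef_pos']);c=w2px(p,[568.2,213.5,58]);x,y=int(c[0]-40),int(c[1]-40)
    g=cv2.cvtColor(p['img'],cv2.COLOR_RGB2GRAY)[y:y+80,x:x+80]
    b=cv2.GaussianBlur(cv2.resize(g,None,fx=4,fy=4,interpolation=cv2.INTER_CUBIC),(5,5),0)
    W=lambda q:np.array([px2w(p,((u+.5)/4-.5+x,(v+.5)/4-.5+y),58)[:2] for u,v in q])
    uu,vv=np.meshgrid(np.arange(0,320,2),np.arange(0,320,2));w=W(np.c_[uu.ravel(),vv.ravel()])
    val=b[vv.ravel(),uu.ravel()]
    # ASCII map in tool-aligned frame of the world plane z=58 about nominal centre
    return w,val
if __name__=='__main__':
    s=ctrl.sense();p=cap('wrist');w,v=slot(p,s)
    from scipy.interpolate import griddata
    R=Ro.from_quat(s['ee_rot'],scalar_first=True).as_matrix();ex,ey=R[:2,0],R[:2,1]
    U=np.arange(14,-6,-1.);V=np.arange(-10,10.1,1)
    for u in U:
        q=np.array([np.array([568.2,213.5])+u*ex+k*ey for k in V])
        print('%4d'%u,' '.join('%3d'%z for z in griddata(w,v,q)))
E
python3 slot.py
```

```text
14  11  16  14  32  48  68  84  95 104 111 108 110 103  98  85  68  59  38  23  16  12
  13  23  32  54  76  93 109 115 122 122 127 126 126 124 122 115 108  99  75  53  37  20
  12  40  67  97 113 121 125 128 126 128 126 126 129 127 127 124 125 119 105  95  75  36
  11  80 103 120 125 127 127 127 125 128 126 127 128 126 127 128 128 127 123 120 101  59
  10 104 120 125 124 127 127 129 127 126 126 127 127 128 127 126 125 128 128 125 111  88
   9 121 125 126 127 127 126 127 127 126 122 126 128 126 127 127 125 127 126 124 122 113
   8 126 125 124 128 127 124 120 111 100  98 112 123 127 125 125 127 128 126 126 126 126
   7 127 126 127 126 125 117  96  72  55  67  94 117 125 125 125 126 127 126 127 127 125
   6 126 127 125 127 126 115  80  41  34  54  78 105 123 125 126 127 125 126 126 126 125
   5 125 126 125 127 125 119  85  43  36  57  73 101 121 126 125 125 122 124 125 126 127
   4 125 127 125 126 126 123 100  56  51  78  92 101 115 124 125 124 125 125 126 126 126
   3 126 126 125 126 127 123 110  69  67 102 113 105 104 120 125 124 126 127 126 126 125
   2 127 125 124 126 126 128 115  83  70  95 105  92  90 109 123 125 125 124 125 127 126
   1 125 127 125 125 127 125 116  90  68  77  80  70  73  95 117 125 126 125 127 125 125
   0 125 126 126 124 125 120 103  76  63  64  64  63  62  75 105 123 125 125 125 126 126
  -1 125 125 125 127 124 116  88  65  60  63  62  62  57  62  89 115 125 125 124 125 124
  -2 125 125 126 125 123 116  81  61  62  62  64  61  55  57  76 105 121 124 125 125 127
  -3 125 126 126 125 124 114  82  61  62  62  62  62  57  57  74 100 118 124 124 124 125
  -4 126 126 125 127 125 114  82  60  61  66  63  58  55  56  78 110 121 125 125 124 124
  -5 124 124 126 124 125 110  80  60  62  63  64  62  56  56  79 111 124 127 125 124 124
```

Request:
{"api": "send_rows", "payload": {"targets": [[1, 0.0002, -0.0007, 0, 0, 0, 0.01], [1, 0, 0, 0, 0, 0, 0.01], [1, 0, 0, 0, 0, 0, 0.01], [1, 0, 0, 0, 0, 0, 0.01], [1, 0, 0, 0, 0, 0, 0.01], [1, 0, 0, 0, 0, 0, 0], [1, 0, 0, 0, 0, 0, 0], [1, 0, 0, 0, 0, 0, 0], [1, 0, 0, 0, 0, 0, 0], [1, 0, 0, 0, 0, 0, 0]]}}

```text
time_s: 36.35
eef_pos: [569.1, 215.1, 131.6]
ee_rot: [0.0, 0.963, -0.271, -0.0]
force: [0.6, -1.2, 1.2]
grip_width: 0.27
grip_force: 49.5
```

```bash
python3 - <<'E'
from h import *
print([np.round(ctrl.sense()['wrist_torque'],3)]);go(568.7,213.2,131.5,-.18)
E
python3 slot.py | head -15
```

```text
[array([-0.334,  0.053,  0.119])]
pos [569.1 215.1 131.6] yaw -0.549 tilt [-0. -0.] tool delta mm [0.6 1.8 0.1] az -0.369
  14  18  16  15  32  51  68  85  97 104 108 111 109 103  96  81  78  63  38  26  18  12
  13  21  29  51  71  95 110 119 122 126 126 127 123 124 119 115 115  96  76  63  35  15
  12  36  68  95 112 121 124 127 128 128 129 129 128 126 126 125 125 119 110 102  65  28
  11  78 104 118 124 128 128 127 126 128 127 127 127 128 127 127 127 127 124 119  89  63
  10 106 122 127 127 126 129 128 128 128 129 128 127 128 127 126 128 129 129 124 112 101
   9 120 126 127 127 128 127 126 125 124 126 124 124 125 125 126 128 127 126 126 124 123
   8 124 126 128 127 127 124 122 117 105 104 117 127 128 127 128 127 125 127 128 126 125
   7 127 126 128 128 126 115  94  76  63  76 102 121 127 127 128 127 123 125 129 127 125
   6 126 128 126 126 125 105  66  37  39  61  82 108 123 127 128 126 125 126 128 126 127
   5 128 127 127 125 126 112  74  32  39  59  73 101 122 128 125 128 126 127 128 127 125
   4 129 125 127 128 128 120  88  50  54  83  91 103 119 125 126 126 127 125 125 127 127
   3 127 124 127 127 126 122 102  62  73 107 116 103 107 121 127 126 126 125 126 126 126
   2 125 125 125 128 127 126 114  81  77 104 106  89  91 112 126 126 127 126 128 126 126
   1 126 127 127 127 126 126 116  88  71  76  81  72  72  95 117 125 127 125 124 126 124
   0 126 124 126 126 125 121 102  74  65  66  66  59  60  75 103 123 126 125 127 128 126
```

Request:
{"api": "send_rows", "payload": {"targets": [[1, 0, 0, 0, 0, 0, 0.01], [1, 0, 0, 0, 0, 0, 0.01], [1, 0, 0, 0, 0, 0, 0], [1, 0, 0, 0, 0, 0, 0], [1, 0, 0, 0, 0, 0, 0], [1, 0, 0, 0, 0, 0, 0], [1, 0, 0, 0, 0, 0, 0], [1, 0, 0, 0, 0, 0, 0], [1, 0, 0, 0, 0, 0, 0], [1, 0, 0, 0, 0, 0, 0]]}}

```text
time_s: 37.65
eef_pos: [569.2, 215.1, 131.6]
ee_rot: [0.0, 0.96, -0.281, -0.0]
force: [0.4, -1.0, -1.8]
grip_width: 0.268
grip_force: 49.5
```

```bash
python3 - <<'E'
from h import *
for i in range(3):
    print([np.round(ctrl.sense()['wrist_torque'],3)]);cap('side')
E
```

```text
[array([-0.346,  0.051,  0.158])]
[array([-0.348,  0.112,  0.12 ])]
[array([-0.36 ,  0.059,  0.106])]
```

Request:
{"api": "send_rows", "payload": {"targets": [[1, 0, 0, 0, 0, 0, 0.01], [1, 0, 0, 0, 0, 0, 0.01], [1, 0, 0, 0, 0, 0, 0.01], [1, 0, 0, 0, 0, 0, 0], [1, 0, 0, 0, 0, 0, 0], [1, 0, 0, 0, 0, 0, 0], [1, 0, 0, 0, 0, 0, 0], [1, 0, 0, 0, 0, 0, 0], [1, 0, 0, 0, 0, 0, 0], [1, 0, 0, 0, 0, 0, 0]]}}

```text
time_s: 39.05
eef_pos: [569.2, 215.1, 131.6]
ee_rot: [-0.0, 0.955, -0.295, 0.0]
force: [0.5, -1.0, -0.3]
grip_width: 0.268
grip_force: 49.5
```

```bash
python3 - <<'E'
from h import *
for i in range(3):
    print([np.round(ctrl.sense()['wrist_torque'],3)]);cap('side')
E
python3 slot.py | sed -n 6,12p
```

```text
[array([-0.293, -0.033,  0.185])]
[array([-0.326,  0.038,  0.163])]
[array([-0.293,  0.045,  0.119])]
   9 123 128 126 127 128 126 126 126 126 127 130 130 127 127 127 129 127 128 128 127 125
   8 128 127 128 128 128 127 121 112 102 112 124 127 129 128 128 130 129 127 128 126 126
   7 129 127 129 129 125 112  93  71  64  85 109 122 127 126 128 128 128 126 126 126 127
   6 128 128 127 128 123  98  56  31  39  64  85 108 128 128 128 128 127 127 128 125 126
   5 127 127 128 129 125  99  58  25  42  60  75 102 124 130 127 127 128 126 126 129 126
   4 128 128 129 126 125 113  77  37  52  83  93 104 121 126 127 128 126 126 127 126 129
   3 129 128 127 129 127 124  96  55  71 109 114 104 110 122 128 129 126 127 127 126 127
```

Request:
{"api": "send_rows", "payload": {"targets": [[1, 0, 0, 0, 0, 0, -0.07], [1, 0, 0, 0, 0, 0, -0.07], [1, 0, 0, 0, 0, 0, -0.06], [1, 0, 0, -0.005, 0, 0, 0], [1, 0, 0, -0.01, 0, 0, 0], [1, 0, 0, -0.02, 0, 0, 0], [1, 0, 0, -0.025, 0, 0, 0], [1, 0, 0, -0.025, 0, 0, 0], [1, 0, 0, -0.015, 0, 0, 0], [1, 0, 0, 0, 0, 0, 0]]}}

```text
time_s: 40.5
eef_pos: [569.5, 215.3, 232.6]
ee_rot: [-0.0, 0.98, -0.198, 0.001]
force: [-0.7, -0.0, -1.3]
grip_width: 0.27
grip_force: 49.5
```

```bash
python3 - <<'E'
from slot import *
from scipy.interpolate import griddata
s=ctrl.sense();p=cap('wrist');np.savez('w8.npz',**{k:p[k] for k in ('img','camera_matrix','R','t')})
w,v=slot(p,s);go(489.8,-279,232,.165)
U=np.arange(16,-16,-.25);g=np.stack(np.meshgrid(U,U),-1).reshape(-1,2)
z=griddata(w,v,g+[568.2,213.5])
m=np.nan_to_num(z,nan=255).reshape(len(U),-1)
print('min',m.min(),'bright',np.percentile(m,80))
b=(m<0.55*np.percentile(m,60)).astype(np.uint8)
n,l,stt,c=cv2.connectedComponentsWithStats(b)
for i in range(1,n):
    if stt[i,4]>100:
        q=g.reshape(len(U),-1,2)[l==i].astype(np.float32);r=cv2.minAreaRect(q);print(len(q),'cen',np.round(q.mean(0),1),'size',np.round(r[1],1),'line',np.degrees(np.arctan2(*np.linalg.svd(q-q.mean(0),full_matrices=False)[2][0][::-1])))
E
```

```text
pos [569.1 215.2 231.4] yaw -0.399 tilt [-0.  0.] tool delta mm [119.1 486.1  -0.7] az -0.564
min 7.119953743729242 bright 122.16671189443005
4221 cen [ 0.8 -0.2] size [31.7 31.7] line 145.383
727 cen [0. 0.] size [ 3.4 14.1] line -10.930584
```

Request:
{"api": "send_rows", "payload": {"targets": [[1, 0.0132, 0.054, 0, 0, 0, 0], [1, 0.0132, 0.054, 0, 0, 0, 0], [1, 0.0132, 0.054, 0, 0, 0, 0], [1, 0.0132, 0.054, 0, 0, 0, 0], [1, 0.0132, 0.054, 0, 0, 0, 0], [1, 0.0132, 0.054, 0, 0, 0, 0], [1, 0.0132, 0.054, 0, 0, 0, 0], [1, 0.0132, 0.054, 0, 0, 0, 0], [1, 0.0132, 0.054, 0, 0, 0, 0], [1, 0, 0, 0, 0, 0, 0]]}}

```text
time_s: 41.8
eef_pos: [488.4, -281.7, 229.8]
ee_rot: [-0.0, 0.98, -0.201, -0.001]
force: [-0.2, 0.7, -1.2]
grip_width: 0.271
grip_force: 49.4
```

Request:
{"api": "send_rows", "payload": {"targets": [[1, 0, 0, 0, 0, 0, -0.141], [1, 0, 0, 0, 0, 0, -0.141], [1, 0, 0, 0, 0, 0, -0.141], [1, 0, 0, 0, 0, 0, -0.141], [1, 0, 0, 0, 0, 0, 0], [1, 0, 0, 0, 0, 0, 0], [1, 0, 0, 0, 0, 0, 0], [1, 0, 0, 0, 0, 0, 0], [1, 0, 0, 0, 0, 0, 0], [1, 0, 0, 0, 0, 0, 0]]}}

```text
time_s: 43.05
eef_pos: [489.7, -278.9, 231.6]
ee_rot: [-0.0, 0.997, 0.082, -0.0]
force: [0.4, 0.3, -0.5]
grip_width: 0.271
grip_force: 49.4
```

```bash
python3 - <<'E'
from h import *
s=ctrl.sense();go(489.8,-279,83.2,.165);t=np.array(s['eef_pos'])
p=cap('scene');lm(p,'driver_tip',t[2]-77.2);print(w2px(p,t-[0,0,77.2]))
p=cap('wrist');lm(p,'stand_mouth',66);lm(p,'driver_tip',t[2]-77.2)
E
```

```text
pos [ 489.7 -278.9  231.6] yaw 0.165 tilt [-0.  0.] tool delta mm [  0.    0.2 148.4] az -0.0
driver_tip 0.55 [175.6 256. ] [ 487.8 -272.4  154.4]
driver_tip 0.4 [183.9 300.2] [ 580.7 -344.   154.4]
[173.42412404 258.27050229]
stand_mouth 0.96 [326.3 202.5] [ 489.8 -281.1   66. ]
driver_tip 0.58 [325.2 232. ] [ 490.5 -279.7  154.4]
```

Request:
{"api": "send_rows", "payload": {"targets": [[1, 0, 0, 0.02, 0, 0, 0], [1, 0, 0, 0.02, 0, 0, 0], [1, 0, 0, 0.02, 0, 0, 0], [1, 0, 0, 0.02, 0, 0, 0], [1, 0, 0, 0.005, 0, 0, 0], [1, 0, 0, 0.005, 0, 0, 0], [1, 0, 0, 0.005, 0, 0, 0], [1, 0, 0, 0.005, 0, 0, 0], [1, 0, 0, 0, 0, 0, 0], [1, 0, 0, 0, 0, 0, 0]]}}

```text
time_s: 44.55
eef_pos: [489.8, -278.9, 131.8]
ee_rot: [0.0, 0.997, 0.082, 0.0]
force: [-0.3, -0.5, -1.5]
grip_width: 0.272
grip_force: 49.4
```

Tip is inside the well with no contact force; continue.

Request:
{"api": "send_rows", "payload": {"targets": [[1, 0, 0, 0.01, 0, 0, 0], [1, 0, 0, 0.01, 0, 0, 0], [1, 0, 0, 0.01, 0, 0, 0], [1, 0, 0, 0.008, 0, 0, 0], [1, 0, 0, 0.005, 0, 0, 0], [1, 0, 0, 0.003, 0, 0, 0], [1, 0, 0, 0.001, 0, 0, 0], [1, 0, 0, 0, 0, 0, 0], [1, 0, 0, 0, 0, 0, 0], [1, 0, 0, 0, 0, 0, 0]]}}

```text
time_s: 45.8
eef_pos: [489.8, -278.9, 84.7]
ee_rot: [0.0, 0.997, 0.082, 0.0]
force: [-0.4, -0.6, -1.1]
grip_width: 0.274
grip_force: 49.4
```

Request:
{"api": "send_rows", "payload": {"targets": [[1, 0, 0, 0.0005, 0, 0, 0], [1, 0, 0, 0.0005, 0, 0, 0], [1, 0, 0, 0.0003, 0, 0, 0], [1, 0, 0, 0, 0, 0, 0], [1, 0, 0, 0, 0, 0, 0], [1, 0, 0, 0, 0, 0, 0], [1, 0, 0, 0, 0, 0, 0], [1, 0, 0, 0, 0, 0, 0], [1, 0, 0, 0, 0, 0, 0], [1, 0, 0, 0, 0, 0, 0]]}}

```text
time_s: 47.05
eef_pos: [489.8, -278.8, 83.3]
ee_rot: [-0.0, 0.997, 0.082, 0.0]
force: [1.0, -0.2, -0.4]
grip_width: 0.271
grip_force: 49.6
```

Request:
{"api": "send_rows", "payload": {"targets": [[0, 0, 0, 0, 0, 0, 0], [-0.5, 0, 0, 0, 0, 0, 0], [-1, 0, 0, 0, 0, 0, 0], [-1, 0, 0, 0, 0, 0, 0], [-1, 0, 0, 0, 0, 0, 0], [-1, 0, 0, 0, 0, 0, 0], [-1, 0, 0, 0, 0, 0, 0], [-1, 0, 0, 0, 0, 0, 0], [-1, 0, 0, 0, 0, 0, 0], [-1, 0, 0, 0, 0, 0, 0]]}}

```text
time_s: 48.3
eef_pos: [489.7, -278.8, 83.3]
ee_rot: [-0.0, 0.997, 0.082, -0.0]
force: [0.4, 0.8, -0.7]
grip_width: 1.002
grip_force: 0.0
```

Request:
{"api": "send_rows", "payload": {"targets": [[-1, 0, 0, -0.015, 0, 0, 0], [-1, 0, 0, -0.02, 0, 0, 0], [-1, 0, 0, -0.025, 0, 0, 0], [-1, 0, 0, -0.03, 0, 0, 0], [-1, 0, 0, -0.03, 0, 0, 0], [-1, 0, 0, -0.028, 0, 0, 0], [-1, -0.04, 0, 0, 0, 0, 0], [-1, -0.04, 0, 0, 0, 0, 0], [-1, 0, 0, 0, 0, 0, 0], [-1, 0, 0, 0, 0, 0, 0]]}}

```text
time_s: 49.55
eef_pos: [411.3, -292.1, 232.1]
ee_rot: [0.0, 0.997, 0.082, 0.0]
force: [0.7, 0.8, -1.1]
grip_width: 1.0
grip_force: 0.0
```

```bash
python3 - <<'E'
from h import *
st();p=cap('scene');lm(p,'driver_grip',101)
p=cap('wrist');lm(p,'driver_grip',101)
g=cv2.GaussianBlur(cv2.cvtColor(p['img'],cv2.COLOR_RGB2GRAY),(3,3),0)
c=w2px(p,(489.8,-279,136)).astype(int);m=np.zeros_like(g);sl=np.s_[c[1]-45:c[1]+45,c[0]-45:c[0]+45];m[sl]=g[sl]<22
cs,_=cv2.findContours(m,cv2.RETR_EXTERNAL,cv2.CHAIN_APPROX_NONE);c=max(cs,key=cv2.contourArea)
r=cv2.minAreaRect(np.array([px2w(p,q,136)[:2] for q in c[:,0].astype(float)],np.float32));print(r)
E
```

```text
{'time_s': 49.55, 'joints': [-0.85, 0.246, 1.51, 0.0, 1.385, 0.556], 'dq': [0.011, 0.016, -0.007, -0.002, -0.004, -0.001], 'tau': [-0.646, -39.184, -26.213, -0.028, 0.021, -0.014], 'eef_pos': [411.291, -292.068, 232.107], 'ee_rot': [0.0, 0.997, 0.082, 0.0], 'force': [0.707, 0.816, -1.081], 'wrist_torque': [-0.017, 0.067, 0.054], 'grip_force': 0.0, 'grip_width': 1.0}
driver_grip 0.78 [182.3 280.3] [ 484.5 -264.2  101. ]
driver_grip 0.86 [322.9 107.5] [ 492.7 -277.5  101. ]
((489.6065979003906, -278.8310852050781), (22.393091201782227, 21.743555068969727), 9.549489974975586)
```

The screwdriver is back where it started and upright: the handle top measures (489.6, -278.8), and it was (489.7, -278.9) before the grasp. Its size and yaw also match.

```bash
python3 -c "
from rig import ctrl
print(ctrl.finish_job())"
```

```text
the job is handed in; nothing more can be done
None
```

The left centrifuge's transport lock is released: I turned it clockwise to its stop, and its slot now measures fore and aft. The screwdriver is back upright, fully down in its stand and let go, and I handed the job in at about 50 s.

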